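# Hold a tube slanted before the ruled viewing panel

## Task

Check a tube for sediment: take the wide ruled panel out of the wire store and slide it, upright, fully home into the grooves of the viewing stand, and let go of it. Then draw the tube that stands cap up out of its rack and hold it raised, clear of everything, a hand's width (about 10 cm) in front of the middle of the panel, cap end higher and leaning sideways along the panel's face about halfway between upright and lying (45 degrees). Finish still holding it there, still; leave the narrow panel, the two upside-down tubes and everything else where they are.

Things in the scene. Friction and masses are not known exactly. Their poses are not given: they have to be found in the camera images.
- ruled_panel: White plastic panel 6 mm thick (its x), 130 wide (its y), 130 tall (its z), 0.12 kg, five black horizontal lines on each face. Both faces are alike, so a half turn does not matter. Starts standing in one of the two outer slots of the wire store, perhaps leaning 4 degrees. Origin: middle of its lower edge; its upper edge is at z = 130 mm.
- narrow_panel: Plain white panel like the ruled one but only 90 mm wide and without lines (6 thick, 130 tall), in the other outer slot of the store, 88 mm away; stays there. Origin: middle of its lower edge.
- store: Steel wire store, 136 x 72 mm, 54 high, fixed. Slots at x = -44, 0 and +44 mm of its frame, each running along its y, 10 mm wide between bent wires that reach up to z = 54 mm; the panels stand on wires at z = 12 mm. Origin: middle of its underside.
- stand_slot (a point): Where the middle of the panel's lower edge belongs: top of the stand's sill, 35 mm above the bench. x: through the panel, away from the robot (viewing side is -x); y along the panel; z up. Grooves in two uprights: 8 mm wide (x), 133 mm from bottom to bottom (y), 10 mm deep, reaching 90 mm above this point, with flared mouths (about 21 mm wide, 145 mm apart) to 103 mm.
- stand: Aluminium viewing stand, fixed: base plate 8 mm thick, from x = -54 to 46 mm and y = -84 to 84 mm, with two grooved uprights up to 138 mm high at y = -70 and 70 mm (each 75 mm from the middle at most) and a sill 35 mm high between them. Origin: underside, below stand_slot, same axes.
- tube_holder: Grey plastic one-row rack, 62 x 176 mm, 56 high, fixed. Three 37 mm round holes at y = -58, 0, 58 mm of its frame; tubes stand on its floor at z = 6 mm. Origin: middle of its underside.
- full_tube: The tube to check: 50 ml tube, 114 mm long, 34 mm across (cap 35 mm), 0.05 kg, standing cap up in one of the three holes, so that its uppermost 50 mm stand out of the rack. Origin: middle of the cap's end face (now the top); its z axis runs from the cap to the foot, so it points down now.
- tube_middle (a point): Point on the axis of that tube halfway along it, 57 mm from the cap's end face; axes as the tube.
- tube_foot (a point): Centre of that tube's foot, 114 mm from the cap's end face; axes as the tube.
- empty_tube_a: Like tube standing upside down on its cap in another hole, conical end up; stays. Origin: its lower end, z up.
- empty_tube_b: Like tube standing upside down on its cap in another hole, conical end up; stays. Origin: its lower end, z up.
- timer: White lab timer 66 x 66 x 17 mm lying flat on the bench in front of the stand; stays. Origin: middle of its underside.
- boat: White weighing boat 70 x 70 x 18 mm at the back; stays. Origin: middle of its underside.
- buffer: White bottle with blue cap, 56 across, 105 high, at the back; stays. Origin: middle of its underside.
There are look-alikes about, which are no part of the job. Leave any turquoise look-alike of the full_tube alone.

How it is judged:
By the outcome, as a careful person would: the job done as asked, in the order asked, and still so for the second after the job is handed in, while the arm keeps its last pose, push and grip.
It also fails if it takes over 58 s, if anything falls off the work surface, if the arm or the gripper's body presses on something with over 40 N, if the wrist force passes 120 N, or if a joint passes its speed limit or range.

## Robot

A 6-joint arm with a two-finger parallel gripper is mounted at the origin on a cart in front of the work surface, level with it; the furniture and walls round the work are solid. World frame = base frame: x ahead of the robot, y to its left, z up, the work surface at z = 0. Lengths are in mm, angles in rad, forces in N, time in s.
With the tool pointing down it reaches from about 275 to 1000 mm from the base axis. Payload 8.4 kg.
Tool frame: the origin (TCP) lies between the finger pads; the fingertips stand 22 mm ahead of it and the grasp point (between the pads) lies 3 mm ahead of it (r.nose_length is the z of the fingertips in the tool frame, in mm); z points along the fingers, y is the line along which they close (so a half turn about z gives the same grasp; the last joint's range is limited). The gripper opens to 85 mm and grips with 20 to 120 N. Pads are 22 mm wide; open, the fingers measure 114 mm over their backs; the gripper's body (76 mm by 85 mm) begins 54 mm behind the grasp point. The pads swing forward as they close: fully open they stand 13 mm farther back than shut.
Start: joints at [1.115, 0.353, 1.633, -0, 1.155, -0.002], TCP at [273.989, 561.746, 253.281] pointing down, gripper open.
Joint ranges: [-2.63, 2.63], [-0.92, 2.1], [0.06, 2.66], [-1.3, 4.44], [0, 2.69], [-3.02, 3.02]. Speed limits (rad/s): [2.22, 2.22, 2.79, 3.14, 3.14, 3.14].

## Interface

Orientations are given as [roll, pitch, yaw] about the fixed x, y, z axes, in that order (R = Rz(yaw) Ry(pitch) Rx(roll)).
In Python, from rig import r, cams gives the robot as it stands.
- The arm moves only by the shell command python3 -m handwheel 'ROWS' [FORCE]. ROWS is rows parted by semicolons, their numbers by spaces, 1 to 5 of them, each of 7 numbers: a rotation vector rx, ry, rz in rad, then dx, dy, dz in mm, then the opening from 0.0 (shut) to 1.0 (fully open); each row shifts and turns the commanded pose from where the row before left it, along the tool's axes as they then stand; what a row does not reach is not made up. A row lasts 1/12 s, in which the tool goes at most 41.7 mm and 0.125 rad, less where a joint would pass 70% of its speed; a pose out of reach is approached as far as the arm can. The fingers move at their own pace and stop on an object; FORCE is the grip in N (left out, the last holds). Time passes only in rows, so rows that do not move let the fingers close. It prints the time, the measured TCP pose, the force, the opening and the grip force at its end.
- r.sense(): the state, without advancing time (a new reading comes with each control period).
- cams.grab_frame(name): name is "scene" or "top" or "wrist"; returns the picture (384x512x3 uint8, red, green, blue); there is no depth.
- cams.camera_params(name): a dict with "fx", "fy", "cx", "cy" (pixels), "rvec" (rotation vector, rad) and "tvec" (3), from world to camera coordinates, as OpenCV has them. Camera axes: x right, y down, z forward; pixel columns grow to the right and rows downward; lengths in mm; the calibration is good to about 2 mm. A picture is of the moment at which its call begins: read the wrist's pose just before it. camera_params takes no time and is no camera call; for the wrist camera it gives the pose at the moment of the call.
- r.sign_off(): hands the job in; it is judged then, once.
The state is a dict: "clock": time; "qpos": joint angles; "qvel": joint speeds; "joint_efforts": joint torques, N m; "eef_pos": TCP position; "tcp_rot": TCP orientation; "contact_force": force on the tool from outside, world axes, zero at the start; "wrist_torque": the same for the moment, N m; "opening": opening from 0.0 (shut) to 1.0 (fully open); "grasp_force": force on a finger pad.
Only numpy, scipy, OpenCV 4.12 (cv2) and the standard library are available. Lean on these libraries where they do the work, as an engineer would, in place of code of your own. Each camera call takes 0.05 s, during which the arm holds its last target. There are 200 camera calls.

## Working session

There is one attempt and no reset: what is moved stays moved. The work goes in short steps, Python scripts to look and compute and a shell command to move; the robot and the scene stay as the last step left them, time stands still between calls to the robot, and variables do not carry over. Pictures are saved under pics/ and viewed, at most 10 in all, crops included, and the job is handed in when it is done.

```bash
ls; mkdir -p pics; python3 - <<'E'
from rig import r, cams
import cv2,numpy as np
s=r.sense();print(s['clock'],s['eef_pos'],s['tcp_rot'],s['opening'])
ims=[]
for n in ("scene","top"):
    im=cams.grab_frame(n);cv2.imwrite(f"pics/{n}0.png",cv2.cvtColor(im,cv2.COLOR_RGB2BGR))
    p=cams.camera_params(n);R=cv2.Rodrigues(np.array(p['rvec']))[0];print(n,p['fx'],p['fy'],p['cx'],p['cy'],-R.T@np.array(p['tvec']).ravel(),R[2])
    cv2.imwrite(f"pics/{n}0b.png",cv2.resize(cv2.cvtColor(im,cv2.COLOR_RGB2BGR),(800,600),interpolation=cv2.INTER_CUBIC))
E
```

```text
pics
0.0 [273.79336576 561.33631284 252.57540983] [-3.14021347e+00  1.68448535e-05  2.68786017e+00] 1.0050443247515282
scene 482.9145106683211 482.9145106683211 255.16741003169489 187.98751400629664 [1197.00499048 -151.43955325 1176.41330372] [-0.55407741  0.1109912  -0.82503284]
top 439.5609818411943 439.5609818411943 247.29693414231116 195.1610759443472 [ 365.36975115  -19.4555369  1212.57378602] [ 0.13237283  0.01705505 -0.99105326]
```

View pics/scene0b.png

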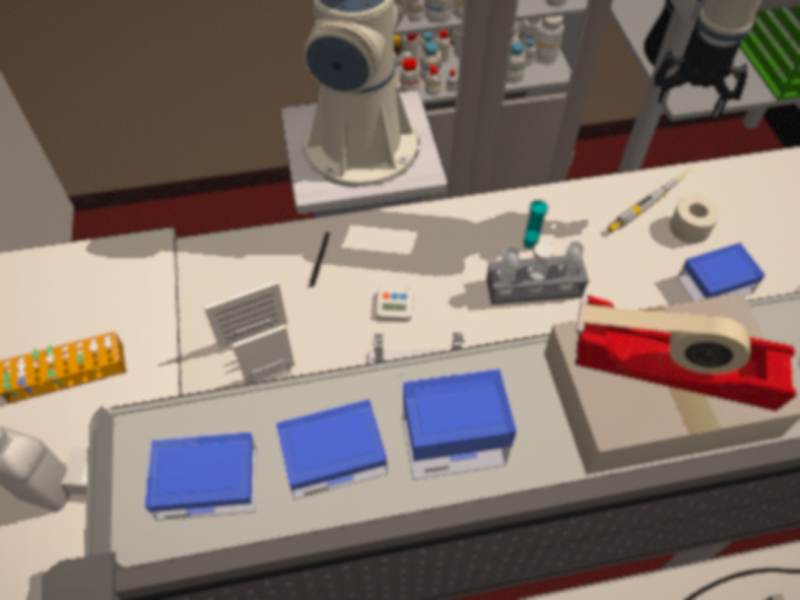

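View pics/top0b.png

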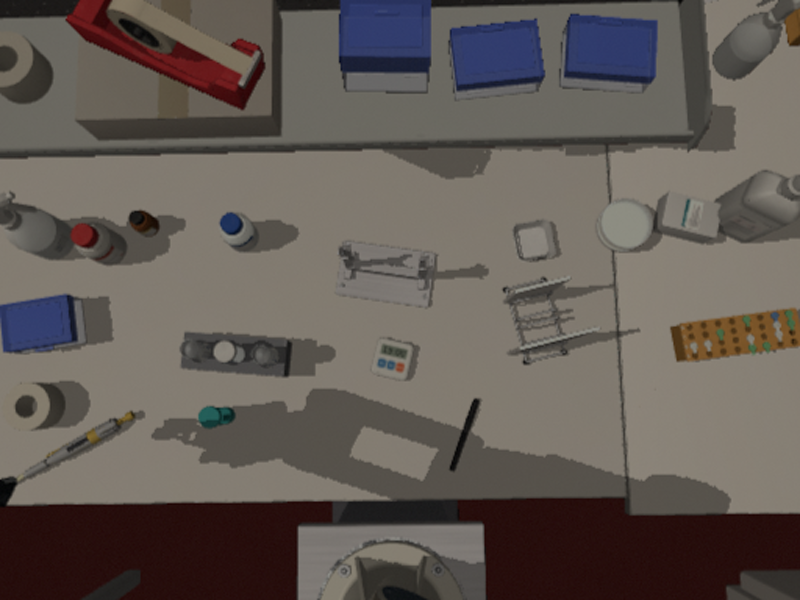

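The scene view shows the ruled panel, its lined face toward the camera, at (245,310) and the narrow panel behind it in the store. The stand is at (415,345), the rack at (537,275), with its middle tube white, and the timer at (395,303). The top view has the stand at (385,272), the store at (550,320), the rack at (236,353) and the turquoise decoy at (215,415). I'll enlarge both.

```bash
python3 - <<'E'
import cv2,numpy as np
t=cv2.imread('pics/top0.png');s=cv2.imread('pics/scene0.png')
# top: x 105..395,y 145..255 ; 
a=cv2.resize(t[148:240,208:390],(800,404),interpolation=cv2.INTER_CUBIC)
b=cv2.resize(t[200:250,105:200],(380,200),interpolation=cv2.INTER_CUBIC)
c=np.zeros((600,800,3),np.uint8);c[:404]=a;c[400:,:380]=b
c[404:600,400:]=cv2.resize(s[145:200,300:400],(400,220),interpolation=cv2.INTER_CUBIC)[:196]
cv2.imwrite('pics/c1.png',c)
d=cv2.resize(s[175:250,120:310],(798,315),interpolation=cv2.INTER_CUBIC)
cv2.imwrite('pics/c2.png',d)
E
```

```text
(no output)
```

View pics/c1.png

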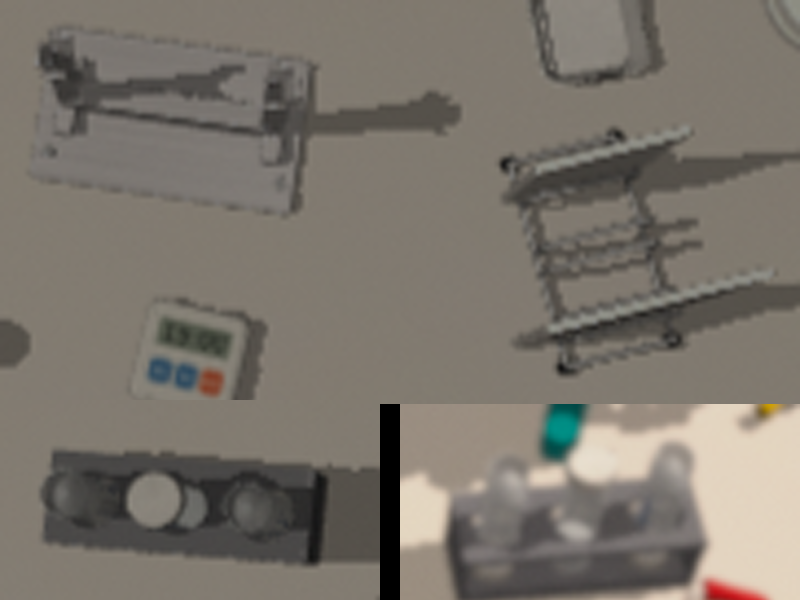

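View pics/c2.png

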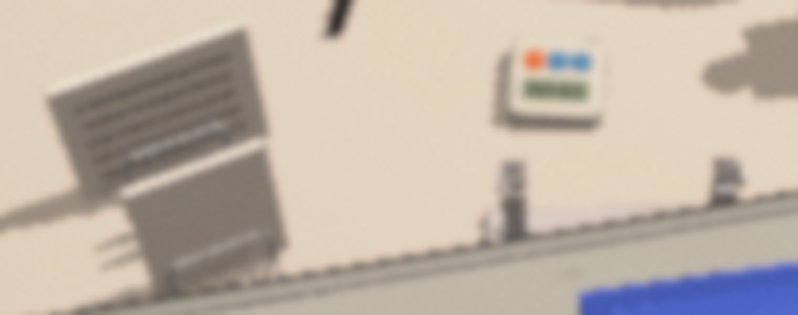

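The top-view crop gives these points:
- Ruled panel top edge runs from (550,330) to (772,272).
- Narrow panel edge runs from (520,185) to (690,130).
- Stand plate corners are (50,28), (315,62), (297,212) and (30,178).
- The rack's middle hole holds the white-capped full tube.

The scene crop shows the ruled edge from (48,97) to (245,28), so it is in the slot nearer the robot. Next I'll compute positions.

```bash
cat > h.py <<'E'
import numpy as np,cv2
from rig import r,cams
from scipy.spatial.transform import Rotation as Ro
def cam(n):
    p=cams.camera_params(n);R=cv2.Rodrigues(np.array(p['rvec'],float))[0];t=np.array(p['tvec'],float).ravel()
    K=np.array([[p['fx'],0,p['cx']],[0,p['fy'],p['cy']],[0,0,1]]);return K,R,t
def ray(c,u,v):
    K,R,t=c;return -R.T@t,R.T@np.linalg.inv(K)@[u,v,1]
def onz(c,u,v,z):
    o,d=ray(c,u,v);return o+d*(z-o[2])/d[2]
def proj(c,P):
    K,R,t=c;q=K@(R@np.asarray(P,float)+t);return q[:2]/q[2]
def tri(ca,a,cb,b):
    P=cv2.triangulatePoints(ca[0]@np.c_[ca[1],ca[2]],cb[0]@np.c_[cb[1],cb[2]],np.array(a,float),np.array(b,float));return (P[:3]/P[3]).ravel()
def tool():
    s=r.sense();return np.array(s['eef_pos']),Ro.from_euler('xyz',s['tcp_rot']),s
E
python3 - <<'E'
from h import *
np.set_printoptions(precision=1,suppress=True)
T,S=cam('top'),cam('scene')
t=lambda X,Y:(208+(X+.5)/4.396-.5,148+(Y+.5)/4.391-.5)
s=lambda X,Y:(120+(X+.5)/4.2-.5,175+(Y+.5)/4.2-.5)
k=lambda X,Y:(105+(X+.5)/4-.5,200+(Y-400+.5)/4-.5)
print('ruled tri',tri(T,t(550,331),S,s(246,28)),tri(T,t(773,272),S,s(47,97)))
a,b=[onz(T,*t(*p),142) for p in((550,331),(773,272))];print('ruled z142',a,b,(a+b)/2,np.linalg.norm(a-b),np.degrees(np.arctan2((a-b)[1],(a-b)[0])))
print('narrow',[onz(T,*t(*p),142) for p in((525,173),(690,130))])
print('store feet',[onz(T,*t(*p),0) for p in((568,370),(675,341),(507,165),(617,135))])
c=[onz(T,*t(*p),8) for p in((50,27),(315,61),(297,213),(30,178))];print('stand',*c)
for i in range(4):
  e=c[(i+1)%4]-c[i];print(np.linalg.norm(e),np.degrees(np.arctan2(e[1],e[0])))
print('stand c',sum(c)/4)
print('cap',onz(T,*k(155,500),120)); R=[onz(T,*k(*p),56) for p in((52,452),(326,468),(318,562),(45,543))];print('rack',*R)
E
```

```text
ruled tri [ 437.1 -207.6  134.2] [ 467.7 -332.1  137. ]
ruled z142 [ 436.5 -207.4  142. ] [ 467.1 -331.7  142. ] [ 451.8 -269.5  142. ] 127.98577080097694 103.83867625606494
narrow [array([ 525. , -197.1,  142. ]), array([ 547.7, -290. ,  142. ])]
store feet [array([ 421.3, -242.5,    0. ]), array([ 438.3, -309.8,    0. ]), array([ 551.5, -209.5,    0. ]), array([ 569.5, -279.7,    0. ])]
stand [644.8  78.8   8. ] [619.4 -89.4   8. ] [522.2 -75.7   8. ] [547.5  92.2   8. ]
170.13615721559307 -98.59233479357222
98.12661027654195 171.95758563284332
169.7160973239865 81.41690323622649
98.15890229540304 -7.7973861351324745
stand c [583.5   1.5   8. ]
cap [441.8 260.  120. ]
rack [479.3 345.6  56. ] [465.5 163.1  56. ] [403.7 168.2  56. ] [419.1 348.8  56. ]
```

```bash
cat >> h.py <<'E'
def delta(P,yaw=None):
    """tool-frame shift to world TCP P; rz needed to bring tool y to azimuth yaw (deg)"""
    p,R,s=tool();y=R.apply([0,1,0]);z=R.apply([0,0,1])
    print('clock %.2f'%s['clock'],'tcp',p.round(1),'z',z.round(3),'yaz %.1f'%np.degrees(np.arctan2(y[1],y[0])),'F',np.round(s['contact_force'],1),'open %.3f grip %.1f'%(s['opening'],s['grasp_force']))
    print('tool shift',R.inv().apply(np.array(P)-p).round(1), 'rz' ,None if yaw is None else round(-np.radians((yaw-np.degrees(np.arctan2(y[1],y[0]))+180)%360-180) if 0 else -((np.radians(yaw)-np.arctan2(y[1],y[0])+np.pi)%(2*np.pi)-np.pi),3))
E
python3 -m handwheel '0 0 .125 0 0 0 1;0 0 .125 0 0 0 1;0 0 .125 0 0 0 1;0 0 .125 0 0 0 1;0 0 .125 0 0 0 1' 
python3 -m handwheel '0 0 .125 0 0 0 1;0 0 .125 0 0 0 1;0 0 0 0 0 0 1'
python3 -c "
from h import *
delta([452,-270,255],13.84)"
```

```text
clock: 0.52
eef_pos: [273.9, 561.5, 252.8]
tcp_rot: [-3.141, 0.0, 2.057]
contact_force: [0.1, 0.5, 0.3]
opening: 1.002
grasp_force: 0.0
clock: 0.77
eef_pos: [273.9, 561.5, 252.9]
tcp_rot: [-3.141, 0.001, 1.807]
contact_force: [0.6, 0.1, -0.0]
opening: 1.002
grasp_force: 0.0
clock 0.77 tcp [273.9 561.5 252.9] z [-0.    -0.001 -1.   ] yaz 13.5 F [ 0.6  0.1 -0. ] open 1.002 grip 0.0
tool shift [-850.1  -21.3   -1.6] rz -0.005
```

```bash
python3 -m handwheel '0 0 0 -40 -1 0 1;0 0 0 -40 -1 0 1;0 0 0 -40 -1 0 1;0 0 0 -40 -1 0 1;0 0 0 -40 -1 0 1' >/dev/null
python3 -m handwheel '0 0 0 -40 -1 0 1;0 0 0 -40 -1 0 1;0 0 0 -40 -1 0 1;0 0 0 -40 -1 0 1;0 0 0 -40 -1 0 1' >/dev/null
python3 -m handwheel '0 0 0 -40 -1 0 1;0 0 0 -40 -1 0 1;0 0 0 -40 -1 0 1;0 0 0 -40 -1 0 1;0 0 0 -40 -1 0 1' >/dev/null
python3 -m handwheel '0 0 0 -40 -1 0 1;0 0 0 -40 -1 0 1;0 0 0 -40 -1 0 1;0 0 0 -40 -1 0 1;0 0 0 -40 -1 0 1' >/dev/null
python3 -m handwheel '0 0 0 -40 -1 0 1;0 0 0 -10 0 0 1;0 0 0 0 0 0 1'
python3 - <<'E'
from h import *
delta([452,-270,125],13.84)
im=cams.grab_frame('wrist');cv2.imwrite('pics/w1.png',im[...,::-1])
c=cam('wrist');print(c[0][0,0],-c[1].T@c[2],c[1][2])
E
```

```text
clock: 2.68
eef_pos: [457.6, -271.1, 252.9]
tcp_rot: [-3.141, 0.0, 1.814]
contact_force: [-0.0, 0.6, 0.1]
opening: 1.002
grasp_force: 0.0
clock 2.68 tcp [ 457.6 -271.1  252.9] z [-0. -0. -1.] yaz 13.9 F [-0.   0.6  0.1] open 1.002 grip 0.0
tool shift [  2.4  -5.1 127.9] rz 0.001
309.8036710732456 [ 439.32180078 -196.66542932  373.61620562] [ 0.0686788  -0.28264482 -0.95676284]
```

View pics/w1.png

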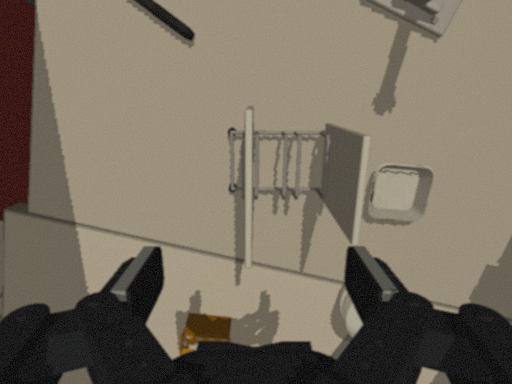

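The wrist view shows the ruled panel as a near edge-on strip from (249,110) to (249,266), and the narrow panel from (347,130) to (360,240). The stand's corner shows at the upper right, (430,15). I'll cast the strip onto z=142.

```bash
python3 - <<'E'
from h import *
c=cam('wrist');im=cv2.imread('pics/w1.png').astype(int).min(2)
for v in (115,125,150,175,200,225,250,262):
    row=im[v,225:275];i=np.where(row>row.max()-35)[0]+225;print(v,i.min(),i.max(),row.max())
P=[onz(c,u,v,142) for u,v in((248.8,109),(249,267))];print(*P,(P[0]+P[1])/2,np.linalg.norm(P[0]-P[1]))
d=P[0]-P[1];print(np.degrees(np.arctan2(d[1],d[0]))-90); print(onz(c,249,188,142))
E
```

```text
115 225 274 146
125 225 274 147
150 225 274 147
175 225 272 148
200 225 271 147
225 225 274 145
250 225 274 143
262 225 274 143
[ 437.31420191 -204.73675659  142.        ] [ 467.71145179 -329.76414986  142.        ] [ 452.51282685 -267.25045322  142.        ] 128.6695063619856
13.664895389037241
[ 451.41531855 -262.40696743  142.        ]
```

```bash
python3 -m handwheel '0 0 0 4 -4.6 30 1;0 0 0 0 0 35 1;0 0 0 0 0 35 1;0 0 0 0 0 28 1;0 0 0 0 0 0 1' 60
python3 -m handwheel '0 0 0 0 0 0 0;0 0 0 0 0 0 0;0 0 0 0 0 0 0;0 0 0 0 0 0 0;0 0 0 0 0 0 0' 60
python3 -m handwheel '0 0 0 0 0 0 0;0 0 0 0 0 0 0;0 0 0 0 0 0 0' 60
```

```text
clock: 3.15
eef_pos: [448.4, -262.2, 120.7]
tcp_rot: [-3.135, -0.007, 1.816]
contact_force: [-2.2, 0.9, -0.5]
opening: 0.999
grasp_force: 0.0
clock: 3.57
eef_pos: [452.6, -266.1, 126.8]
tcp_rot: [3.14, 0.002, 1.813]
contact_force: [-0.5, -0.2, -0.9]
opening: 0.3
grasp_force: 0.0
clock: 3.82
eef_pos: [452.4, -266.0, 126.0]
tcp_rot: [3.14, 0.001, 1.813]
contact_force: [1.9, 0.5, 5.8]
opening: 0.061
grasp_force: 59.7
```

```bash
python3 -m handwheel '0 0 0 0 0 -15 0;0 0 0 0 0 -30 0;0 0 0 0 0 -38 0;0 0 0 0 0 -38 0;0 0 0 0 0 -29 0' >/dev/null
python3 -m handwheel '0 0 .096 0 0 0 0;0 0 .096 0 0 0 0;0 0 .097 0 0 0 0;0 0 .097 0 0 0 0;0 0 0 0 0 0 0'
python3 -c "
from h import *
delta([587.5,.9,276],-8.3)
im=cams.grab_frame('scene');cv2.imwrite('pics/s2.png',cv2.resize(im[120:260,80:320,::-1],(720,420),interpolation=cv2.INTER_CUBIC))"
```

```text
clock: 4.65
eef_pos: [451.5, -265.6, 275.0]
tcp_rot: [-3.141, -0.0, 1.422]
contact_force: [-0.1, -0.5, -1.4]
opening: 0.06
grasp_force: 58.7
clock 4.65 tcp [ 451.5 -265.6  275. ] z [-0.001  0.    -1.   ] yaz -8.5 F [-0.1 -0.5 -1.4] open 0.060 grip 58.7
tool shift [283.7  95.1  -1. ] rz -0.004
```

View pics/s2.png

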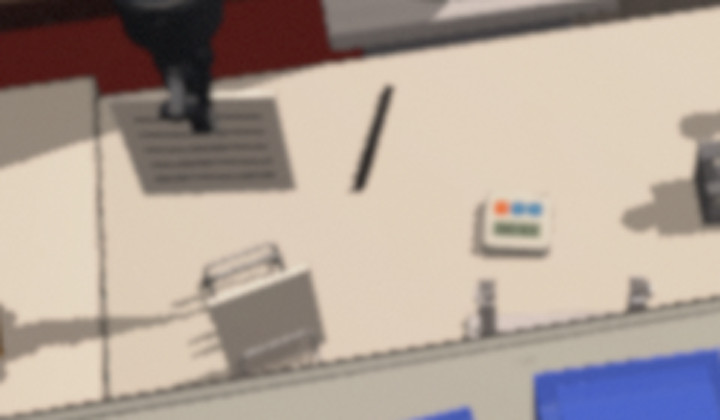

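The held panel hangs level. In this crop its corners are at about (112,100), (275,97), (145,193) and (293,188). I'll work out its offset in the hand and move it over the stand.

```bash
python3 - <<'E'
from h import *
c=cam('scene');p,R,s=tool();n=R.apply([0,1,0])
for X,Y in((112,100),(275,97),(145,193),(293,188)):
    o,d=ray(c,80+(X+.5)/3-.5,120+(Y+.5)/3-.5);P=o+d*((p-o)@n)/(d@n);print(R.inv().apply(P-p).round(1))
E
python3 -m handwheel '0 0 0 20 6 0 0;0 0 0 40 14 0 0;0 0 0 40 14 0 0;0 0 0 40 14 0 0;0 0 0 40 14 0 0' >/dev/null
python3 -m handwheel '0 0 0 40 13 0 0;0 0 0 34 11 0 0;0 0 0 20 6 0 0;0 0 0 10 3 0 0;0 0 0 0 0 0 0'
python3 - <<'E'
from h import *
delta([587.5,.9,276],-8.3)
im=cams.grab_frame('wrist');cv2.imwrite('pics/w2.png',im[...,::-1])
E
```

```text
[-65.5   0.  -14.1]
[ 60.6  -0.  -10.2]
[-67.   -0.  112.8]
[ 58.5  -0.  114.1]
clock: 5.53
eef_pos: [585.7, 0.6, 274.8]
tcp_rot: [-3.141, -0.0, 1.432]
contact_force: [-0.5, -0.8, -1.5]
opening: 0.059
grasp_force: 58.7
clock 5.53 tcp [585.7   0.6 274.8] z [-0.  0. -1.] yaz -8.0 F [-0.5 -0.8 -1.5] open 0.059 grip 58.7
tool shift [ 0.5  1.8 -1.2] rz 0.006
```

View pics/w2.png

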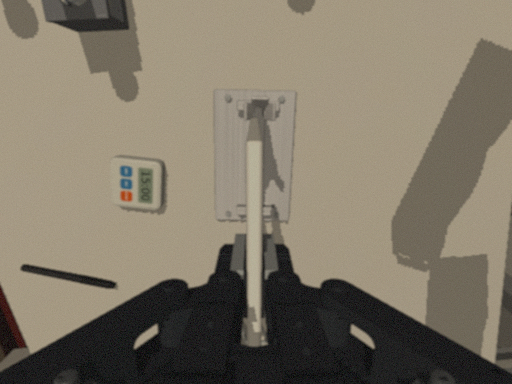

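The wrist view has the stand plate corners at about (215,90), (296,91), (290,221) and (216,221). The panel is edge-on above it, its top edge running from (254,138) to (254,320), with the far upright at (260,108).

```bash
python3 - <<'E'
from h import *
np.set_printoptions(precision=1,suppress=True)
c=cam('wrist')
im=cv2.imread('pics/w2.png');g=cv2.cvtColor(im,cv2.COLOR_BGR2GRAY).astype(int)
C=[onz(c,*q,8) for q in((215,89.5),(296,91),(290.5,221),(216,221))];print(*C)
for i in range(4):
  e=C[(i+1)%4]-C[i];print(np.linalg.norm(e),np.degrees(np.arctan2(e[1],e[0])))
m=sum(C)/4;print('centre',m)
# panel top edge +y end (z=291) 
p,R,s=tool()
P=onz(c,254,138,p[2]+15.5);print('panel top +y end tool frame',R.inv().apply(P-p))
cv2.imwrite('pics/w2c.png',cv2.resize(im[80:240,190:330],(700,800//1)[:2] if 0 else (525,600),interpolation=cv2.INTER_CUBIC))
for z,y in((138,75),(138,65),(138,-65),(138,-75)):
    print(y,proj(c,[587.5+y*np.sin(np.radians(8.3)),.9+y*np.cos(np.radians(8.3)),z]))
E
```

```text
[550.9  89.2   8. ] [646.  74.   8.] [621.8 -90.5   8. ] [522.5 -76.4   8. ]
96.26821197251144 -9.101870294074216
166.29594914861102 -98.36448411273446
100.27545152721659 171.9214268594281
168.08318562151084 80.26711586817648
centre [585.3  -0.9   8. ]
panel top +y end tool frame [ 61.9  -0.1 -15.5]
75 [257.3  95. ]
65 [257.2 108. ]
-65 [256.2 253.6]
-75 [256.2 263.2]
```

View pics/w2c.png

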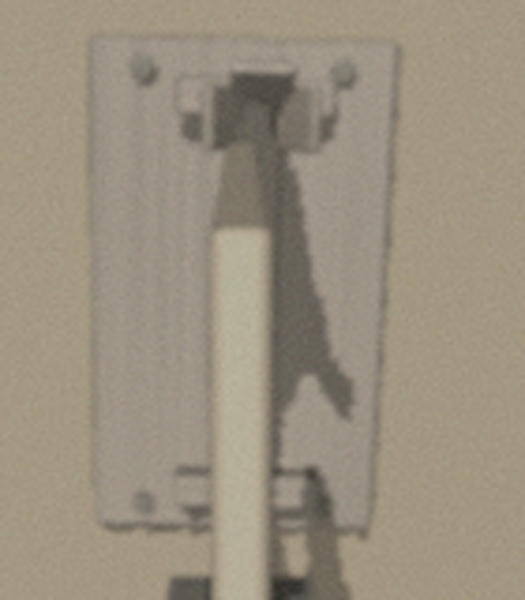

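```bash
python3 -c "
from h import *
delta([588.9,2.0,275],-8.6)"
python3 -m handwheel '0 0 .008 1.5 2.5 0 0;0 0 0 0 0 10 0;0 0 0 0 0 10 0;0 0 0 0 0 10 0;0 0 0 0 0 8 0'
python3 -m handwheel '0 0 0 0 0 2 0'
python3 -c "
from h import *
delta([588.9,2.0,149],-8.6)"
```

```text
clock 5.58 tcp [585.   -0.8 274.8] z [-0.001 -0.    -1.   ] yaz -8.0 F [ 0.5 -0.1 -1.3] open 0.065 grip 58.7
tool shift [ 3.3  3.4 -0.2] rz 0.01
clock: 6.0
eef_pos: [589.5, 1.6, 238.6]
tcp_rot: [3.138, -0.006, 1.417]
contact_force: [-0.4, 20.9, 38.7]
opening: 0.06
grasp_force: 65.0
clock: 6.08
eef_pos: [589.1, 1.3, 235.9]
tcp_rot: [3.139, -0.004, 1.417]
contact_force: [1.2, 7.7, 3.7]
opening: 0.061
grasp_force: 60.0
clock 6.08 tcp [589.1   1.3 235.9] z [ 0.004  0.004 -1.   ] yaz -8.8 F [1.2 7.7 3.7] open 0.061 grip 60.0
tool shift [ 0.2 -0.5 86.9] rz -0.003
```

```bash
python3 -m handwheel '0 0 0 1.5 0 4 0;0 0 0 0 0 8 0;0 0 0 0 0 8 0'
python3 -m handwheel '0 0 0 0 0 10 0;0 0 0 0 0 10 0'
```

```text
clock: 6.33
eef_pos: [588.6, 2.2, 215.0]
tcp_rot: [3.14, -0.003, 1.418]
contact_force: [1.9, 7.8, 4.2]
opening: 0.063
grasp_force: 59.8
clock: 6.5
eef_pos: [588.7, 2.5, 194.9]
tcp_rot: [3.14, -0.003, 1.418]
contact_force: [0.7, 9.3, 4.5]
opening: 0.063
grasp_force: 60.0
```

```bash
python3 -m handwheel '0 0 0 1.5 0 8 0;0 0 0 0 0 10 0;0 0 0 0 0 10 0;0 0 0 0 0 8 0'
python3 -m handwheel '0 0 0 0 0 5 0;0 0 0 0 0 3 0;0 0 0 0 0 2 0'
```

```text
clock: 6.83
eef_pos: [588.6, 3.3, 158.3]
tcp_rot: [3.141, -0.002, 1.418]
contact_force: [2.1, 6.7, 3.3]
opening: 0.063
grasp_force: 60.0
clock: 7.08
eef_pos: [589.2, 3.6, 149.4]
tcp_rot: [3.14, -0.002, 1.418]
contact_force: [-1.0, 9.9, 26.2]
opening: 0.065
grasp_force: 63.1
```

```bash
python3 -m handwheel '0 0 0 0 0 1 0;0 0 0 0 0 0 0'
python3 -m handwheel '0 0 0 0 0 0 1;0 0 0 0 0 0 1;0 0 0 0 0 0 1;0 0 0 0 0 0 1;0 0 0 0 0 0 1'
python3 -m handwheel '0 0 0 0 0 0 1;0 0 0 0 0 0 1;0 0 0 0 0 0 1'
python3 -c "
from h import *
delta([588.9,2.0,275],-8.6)"
```

```text
clock: 7.25
eef_pos: [589.1, 3.5, 149.5]
tcp_rot: [3.14, -0.002, 1.418]
contact_force: [-2.5, 7.8, 18.5]
opening: 0.064
grasp_force: 62.1
clock: 7.67
eef_pos: [588.0, 2.6, 147.8]
tcp_rot: [-3.141, 0.0, 1.419]
contact_force: [-0.5, -1.1, -0.1]
opening: 0.769
grasp_force: 0.0
clock: 7.92
eef_pos: [588.3, 2.9, 148.2]
tcp_rot: [-3.141, 0.0, 1.419]
contact_force: [0.9, 0.2, -0.2]
opening: 0.999
grasp_force: 0.0
clock 7.92 tcp [588.3   2.9 148.2] z [-0. -0. -1.] yaz -8.7 F [ 0.9  0.2 -0.2] open 0.999 grip 0.0
tool shift [  -0.8    0.7 -126.8] rz -0.002
```

```bash
python3 -m handwheel '0 0 0 0 0 -25 1;0 0 0 0 0 -37 1;0 0 0 0 0 -37 1;0 0 0 15 -12 -13 1;0 0 0 29 -23 0 1' >/dev/null
python3 -m handwheel '0 0 0 29 -23 0 1;0 0 0 29 -23 0 1;0 0 0 29 -23 0 1;0 0 0 29 -23 0 1;0 0 0 29 -23 0 1' >/dev/null
python3 -m handwheel '0 0 0 20 -17 0 1;0 0 0 10 -8 0 1;0 0 0 0 0 0 1'
python3 - <<'E'
from h import *
delta([442,258,260],-8.7)
w=cams.grab_frame('wrist');cv2.imwrite('pics/w3.png',w[...,::-1])
t=cams.grab_frame('scene');cv2.imwrite('pics/s3.png',t[...,::-1])
a=cv2.resize(t[150:240,200:330,::-1],(416,288),interpolation=cv2.INTER_CUBIC)
o=np.zeros((384,800,3),np.uint8);o[:,:]=0;o[:300,:400]=cv2.resize(w[...,::-1],(400,300),interpolation=cv2.INTER_AREA);o[:288,400:800]=a[:,:400]
cv2.imwrite('pics/j3.png',o)
E
```

```text
clock: 9.0
eef_pos: [447.1, 248.0, 260.4]
tcp_rot: [-3.141, -0.001, 1.422]
contact_force: [0.1, -0.9, 0.5]
opening: 1.006
grasp_force: 0.0
clock 9.00 tcp [447.1 248.  260.4] z [-0.     0.001 -1.   ] yaz -8.5 F [ 0.1 -0.9  0.5] open 1.006 grip 0.0
tool shift [ 9.1 -6.5  0.4] rz 0.003
```

View pics/j3.png

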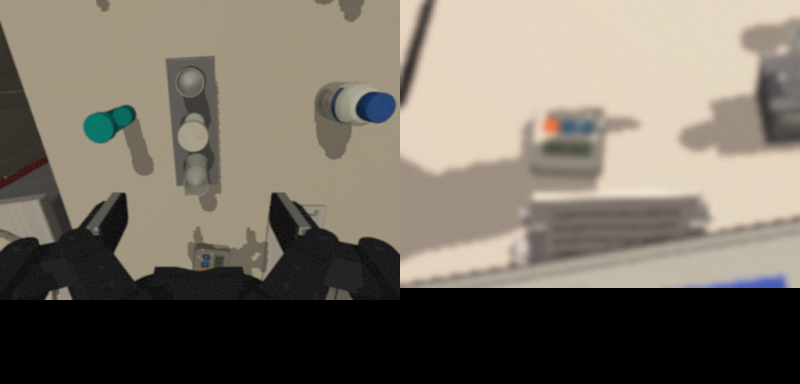

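The right-hand panel shows the ruled panel seated between the uprights, with its top edge at (530–700,195) just above the upright tops. In the wrist view the white cap is at (193,134) at half scale. I'll refine the cap position and check that the panel top is at z≈165.

```bash
python3 - <<'E'
from h import *
g=cv2.imread('pics/w3.png');c=cam('wrist')
q=cv2.HoughCircles(cv2.medianBlur(cv2.cvtColor(g,cv2.COLOR_BGR2GRAY)[140:205,215:285],3),cv2.HOUGH_GRADIENT,1,30,param1=80,param2=12,minRadius=15,maxRadius=26)
print(q)
for u,v,_ in q[0][:2]: 
    P=onz(c,u+215,v+140,120);print(P)
delta(onz(c,q[0][0][0]+215,q[0][0][1]+140,120)*[1,1,0]+[0,0,95],-8.7)
T=cam('scene');y=np.array([.151,.9885,0])
for z in(165,175):
  for k in(-65,65):
    p=proj(T,np.array([588.2,0,z])+k*y);print(z,k,(p-[200,150])*3.2+[400,0])
E
```

```text
[[[31.5 34.5 19.9]]]
[443.78246877 258.28765302 120.        ]
clock 9.10 tcp [448.4 246.  260.3] z [ 0. -0. -1.] yaz -8.6 F [0.3 0.1 0.9] open 1.002 grip 0.0
tool shift [ 11.4  -6.4 165.3] rz 0.001
165 -65 [529.23810666 195.47300185]
165 65 [697.99807432 189.76102005]
175 -65 [528.94733578 188.58160615]
175 65 [698.88605101 182.84949889]
```

```bash
python3 -m handwheel '0 0 0 12 -7 20 1;0 0 0 0 0 38 1;0 0 0 0 0 38 1;0 0 0 0 0 38 1;0 0 0 0 0 20 1' 40
python3 -m handwheel '0 0 0 0 0 11 1;0 0 0 0 0 0 1' 40
python3 -m handwheel '0 0 0 0 0 0 0;0 0 0 0 0 0 0;0 0 0 0 0 0 0;0 0 0 0 0 0 0;0 0 0 0 0 0 0' 40
python3 -m handwheel '0 0 0 0 0 0 0;0 0 0 0 0 0 0;0 0 0 0 0 0 0' 40
```

```text
clock: 9.52
eef_pos: [442.3, 256.7, 102.7]
tcp_rot: [-3.139, 0.003, 1.418]
contact_force: [0.0, -0.8, -0.6]
opening: 1.001
grasp_force: 0.0
clock: 9.68
eef_pos: [442.7, 257.2, 93.2]
tcp_rot: [-3.139, 0.003, 1.418]
contact_force: [-1.7, -1.0, 0.3]
opening: 0.996
grasp_force: 0.0
clock: 10.1
eef_pos: [444.2, 259.3, 96.6]
tcp_rot: [3.14, -0.002, 1.419]
contact_force: [-1.9, 0.7, 5.7]
opening: 0.393
grasp_force: 38.9
clock: 10.35
eef_pos: [444.2, 259.3, 96.6]
tcp_rot: [3.14, -0.001, 1.419]
contact_force: [0.4, -0.5, 7.8]
opening: 0.385
grasp_force: 38.9
```

```bash
python3 -m handwheel '0 0 0 0 0 -15 0;0 0 0 0 0 -30 0;0 0 0 0 0 -38 0;0 0 0 0 0 -38 0;0 0 0 0 0 -35 0'
python3 -m handwheel '0 0 0 0 0 -8 0;0 0 0 0 0 0 0'
python3 -c "
from h import *
delta([485,45,260],-8.7);print(np.round(r.sense()['qpos'],2))"
```

```text
clock: 10.77
eef_pos: [443.2, 258.8, 253.8]
tcp_rot: [3.141, -0.001, 1.419]
contact_force: [1.7, 0.4, -0.4]
opening: 0.391
grasp_force: 40.5
clock: 10.93
eef_pos: [444.8, 259.7, 262.7]
tcp_rot: [3.137, -0.004, 1.419]
contact_force: [0.7, -0.1, -1.3]
opening: 0.389
grasp_force: 40.5
clock 10.93 tcp [444.8 259.7 262.7] z [ 0.006  0.003 -1.   ] yaz -8.7 F [ 0.7 -0.1 -1.3] open 0.389 grip 40.5
tool shift [-206.2   72.2    2.2] rz 0.0
[ 0.53  0.17  1.86 -0.    1.11  0.68]
```

```bash
python3 -m handwheel '0 0 0 -18 6 0 0;0 0 0 -36 13 0 0;0 0 0 -38 13 0 0;0 0 0 -38 13 0 0;0 0 0 -38 13 0 0' >/dev/null
python3 -m handwheel '0 0 0 -26 9 0 0;0 0 0 -12 5 0 0;0 0 0 0 0 0 0' 
python3 -m handwheel '0 -.1 0 0 0 0 0;0 -.1 0 0 0 0 0;0 -.1 0 0 0 0 0;0 -.1 0 0 0 0 0;0 -.1 0 0 0 0 0'>/dev/null
python3 -m handwheel '0 -.1 0 0 0 0 0;0 -.1 0 0 0 0 0;0 -.085 0 0 0 0 0;0 0 0 0 0 0 0'
python3 -c "
from h import *
delta([490,39,129]);print(np.round(r.sense()['qpos'],2))"
```

```text
clock: 11.6
eef_pos: [482.8, 41.7, 257.5]
tcp_rot: [-3.139, 0.001, 1.416]
contact_force: [0.3, 0.2, 0.0]
opening: 0.384
grasp_force: 40.5
clock: 12.35
eef_pos: [482.2, 46.1, 256.2]
tcp_rot: [-3.135, 0.791, 1.427]
contact_force: [-1.0, -0.2, -1.1]
opening: 0.383
grasp_force: 40.5
clock 12.35 tcp [482.2  46.1 256.2] z [-0.108 -0.703 -0.703] yaz -8.5 F [-1.  -0.2 -1.1] open 0.383 grip 40.5
tool shift [86.3  9.3 93.6] rz None
[ 0.48  0.39  1.8  -0.61  1.5   0.85]
```

```bash
python3 -m handwheel '0 0 0 12 1 13 0;0 0 0 22 2.5 24 0;0 0 0 24 2.5 26 0;0 0 0 20 2 22 0;0 0 0 8 1 9 0'
python3 -m handwheel '0 0 0 0 0 0 0;0 0 0 0 0 0 0;0 0 0 0 0 0 0;0 0 0 0 0 0 0'
python3 - <<'E'
from h import *
delta([490,39,129]);p,R,s=tool();print('mid',p+33.6*R.apply([0,0,1]),'foot',p+90.6*R.apply([0,0,1]))
a=cams.grab_frame('scene');b=cams.grab_frame('top')
f=lambda i:cv2.resize(i[...,::-1],(800,600),interpolation=cv2.INTER_CUBIC)
o=np.vstack([cv2.resize(a[110:250,190:400,::-1],(450,300)),cv2.resize(b[110:250,140:350,::-1],(450,300))])
cv2.imwrite('pics/f.png',o)
E
```

```text
clock: 12.77
eef_pos: [489.5, 36.9, 128.4]
tcp_rot: [-3.135, 0.784, 1.423]
contact_force: [-0.2, -0.7, -1.2]
opening: 0.386
grasp_force: 40.5
clock: 13.1
eef_pos: [492.2, 37.8, 133.6]
tcp_rot: [3.138, 0.783, 1.416]
contact_force: [-0.2, -0.6, -0.0]
opening: 0.39
grasp_force: 40.5
clock 13.10 tcp [492.2  37.8 133.6] z [-0.105 -0.698 -0.709] yaz -8.7 F [-0.2 -0.6 -0. ] open 0.390 grip 40.5
tool shift [ 3.8 -2.4  2.6] rz None
mid [488.65326829  14.38277208 109.74339196] foot [482.65855706 -25.38510385  69.35057724]
```

View pics/f.png

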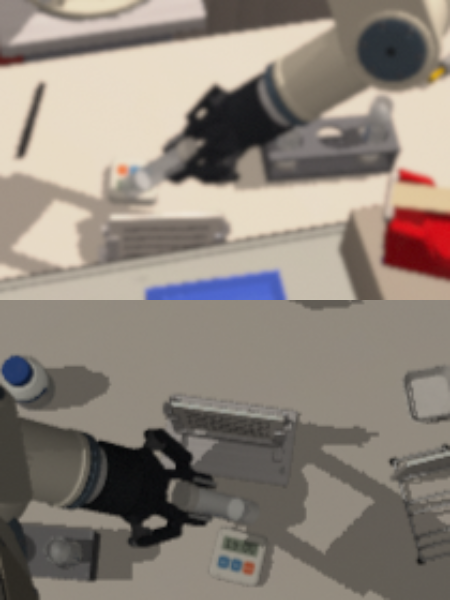

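The tube is held at 45° in front of the panel, cap end up toward the gripper. It is clear of the timer at (130,180), the stand and the rack, and the panel is seated. I'll let it settle and hand in.

```bash
python3 -m handwheel '0 0 0 0 0 0 0;0 0 0 0 0 0 0;0 0 0 0 0 0 0;0 0 0 0 0 0 0;0 0 0 0 0 0 0'
python3 -c "
from h import *
print(np.abs(r.sense()['qvel']).max(),r.sense()['contact_force']);print(r.sign_off())"
```

```text
clock: 13.62
eef_pos: [491.4, 37.4, 132.0]
tcp_rot: [-3.142, 0.785, 1.419]
contact_force: [0.5, 0.3, 0.1]
opening: 0.385
grasp_force: 40.5
0.0021984878952673063 [0.45417397 0.32607682 0.11402021]
the job is handed in; nothing more can be done
None
```

The job is handed in at 13.6 s: the ruled panel is fully home in the stand and released, and the full tube is held still at 45°, cap end up, about 10 cm in front of the panel's middle; no verdict came back.

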